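Close the pill organiser's lids with one sweep of the lid presser

TASK

All seven lids of the weekly pill organiser have been left a little ajar. Take the lid presser by its grip, set its sole on the lid at either end of the row, and sweep it along the row in one unbroken stroke with light, steady pressure, so that every lid is shut; never press the sprung tray down to its stop, do not lift the presser off part-way and do not touch the organiser with the gripper. Then stand the presser back on its sole in the middle of the cork mat, let go, and leave the other things on the table where they are.

Things in the scene. Friction and masses are not known exactly. Their poses are not given: they have to be found in the camera images.
- dock: the pill organiser, fixed to the table: a grey base 74 x 240 x 24 high carrying a white tray with seven grey lids in one row. Origin at the centre of the base's underside, on the table; z up; the row of lids runs along its y axis. It carries no parts that stand higher than the lids.
- lids_mid (a point): centre of the top of the row of lids when they are shut (top of the middle lid), 46 above the table while the tray is not pressed; axes as the organiser's (y along the row, x towards the hinges). Lid centres lie at y = -90, -60, -30, 0, 30, 60, 90 mm from here; the seven lids cover x = -24 to +24 and y = -104 to +104.
- tray (a joint): how far the sprung tray with all its lids is pressed down into the base, m: 0 at rest (raised), 0.008 at the bottom. It starts to give at about 2.7 N and then sinks 1 mm for each 2 N more (about 9 N at 3 mm, 17 N at 7 mm). It springs back when let go.
- presser_center (a point): lid presser, loose white plastic tool, 0.12 kg, on the cork mat: sole 100 long (its x) and 40 wide (y), flat over the middle 40, ends sloping up 20 degrees. On its middle stands a grip block 20 thick (x), 36 wide (y), reaching from 8 to 60 above the flat of the sole. Point: its centre, 30 above the flat; z up. Grip it across the 20 mm, fingers closing along x, tips over 8 above the flat.
- presser_sole (a point): centre of the flat underside of the presser's sole, 30 below its centre; axes as the presser's. The undersides of the sloping ends rise to 11 at the tips, their tops to 17
- mat: cork mat, 150 (its x axis) x 110 x 4 thick, fixed to the table; origin at the centre of its underside. The presser's place.
- lid0 (a joint): opening of lid 0 (rad), at y = -90 mm along the row: 0 shut, starts ajar at 0.10 to 0.18 (free edge 5 to 9 mm up). The lid, 28 wide, is hinged at its edge at x = +24 and its free edge (x = -24, with a 5 mm thumb tab) rises. Its hinge is stiff: it stays where left and needs about 2 N at the free edge, 4 N at its middle, to go down.
- lid1 (a joint): opening of lid 1 (rad), at y = -60 mm along the row: 0 shut, starts ajar at 0.10 to 0.18 (free edge 5 to 9 mm up). The lid, 28 wide, is hinged at its edge at x = +24 and its free edge (x = -24, with a 5 mm thumb tab) rises. Its hinge is stiff: it stays where left and needs about 2 N at the free edge, 4 N at its middle, to go down.
- lid2 (a joint): opening of lid 2 (rad), at y = -30 mm along the row: 0 shut, starts ajar at 0.10 to 0.18 (free edge 5 to 9 mm up). The lid, 28 wide, is hinged at its edge at x = +24 and its free edge (x = -24, with a 5 mm thumb tab) rises. Its hinge is stiff: it stays where left and needs about 2 N at the free edge, 4 N at its middle, to go down.
- lid3 (a joint): opening of lid 3 (rad), at y = 0 mm along the row: 0 shut, starts ajar at 0.10 to 0.18 (free edge 5 to 9 mm up). The lid, 28 wide, is hinged at its edge at x = +24 and its free edge (x = -24, with a 5 mm thumb tab) rises. Its hinge is stiff: it stays where left and needs about 2 N at the free edge, 4 N at its middle, to go down.
- lid4 (a joint): opening of lid 4 (rad), at y = 30 mm along the row: 0 shut, starts ajar at 0.10 to 0.18 (free edge 5 to 9 mm up). The lid, 28 wide, is hinged at its edge at x = +24 and its free edge (x = -24, with a 5 mm thumb tab) rises. Its hinge is stiff: it stays where left and needs about 2 N at the free edge, 4 N at its middle, to go down.
- lid5 (a joint): opening of lid 5 (rad), at y = 60 mm along the row: 0 shut, starts ajar at 0.10 to 0.18 (free edge 5 to 9 mm up). The lid, 28 wide, is hinged at its edge at x = +24 and its free edge (x = -24, with a 5 mm thumb tab) rises. Its hinge is stiff: it stays where left and needs about 2 N at the free edge, 4 N at its middle, to go down.
- lid6 (a joint): opening of lid 6 (rad), at y = 90 mm along the row: 0 shut, starts ajar at 0.10 to 0.18 (free edge 5 to 9 mm up). The lid, 28 wide, is hinged at its edge at x = +24 and its free edge (x = -24, with a 5 mm thumb tab) rises. Its hinge is stiff: it stays where left and needs about 2 N at the free edge, 4 N at its middle, to go down.
- denture_case: bystander: blue hinged denture case, shut, 85 x 90 x 49 high; origin at the centre of its underside
- cup: bystander: clear glass cup, 72 across, 95 high; origin at the centre of its underside
- pill_tin: bystander: round stainless pill tin, 68 across, 30 high; origin at the centre of its underside
- comb: bystander: black plastic comb lying flat, 150 long, 28 wide, 6 high; origin at the centre of its underside, or near it
- toothbrush: bystander: toothbrush lying flat, about 180 long, 16 high; origin at the centre of its underside, or near it
- lotion: bystander: white lotion bottle, 56 across, 150 high; origin at the centre of its underside
- glasses_case: bystander: black spectacle case, 65 x 160 x 40 high; origin at the centre of its underside
Things that resemble listed ones, but are neither listed nor needed, are in the scene too. What is shaped like the part that bears presser_center but orange, red or turquoise is not meant.

How it is judged:
By the outcome, as a careful person would: the job done as asked, in the order asked, and still so for the second after the job is handed in, with the robot touching nothing.
It also fails if it takes over 56 s, if anything falls off the work surface, if the arm or the gripper's body presses on something with over 40 N, if the wrist force passes 120 N, or if a joint passes its speed limit or range.

ROBOT

A 6-joint arm with a two-finger parallel gripper is mounted at the origin on the work surface. World frame = base frame: x ahead of the robot, y to its left, z up, the work surface at z = 0. Lengths are in m, angles in degrees, forces in N, time in s.
With the tool pointing down it reaches from about 0.325 to 0.85 m from the base axis. Payload 4.4 kg.
Tool frame: the origin (TCP) lies at the very end of the fingers, on their centre line; the grasp point (between the pads) lies 19 mm behind it; z points along the fingers, y is the line along which they close (so a half turn about z gives the same grasp; the last joint's range is limited). The gripper opens to 94 mm and grips with 3 to 60 N. Pads are 16 mm wide; open, the fingers measure 119 mm over their backs; the gripper's body (75 mm by 177 mm) begins 78 mm behind the grasp point.
Start: joints at [64.601, 11.837, 88.321, -0, 79.842, -8.623], TCP at [0.166, 0.551, 0.175] pointing down, gripper open.
Joint ranges: [-156.59, 156.59], [-49.26, 127.26], [12.9, 141.05], [-63.56, 243.56], [4.71, 150.69], [-161.64, 161.64]. Speed limits (degrees/s): [159.86, 159.86, 180, 180, 180, 180].

INTERFACE

Orientations are given as [roll, pitch, yaw] about the fixed x, y, z axes, in that order (R = Rz(yaw) Ry(pitch) Rx(roll)).
In Python, from station import monitor, eyes, manip, look_for, outline_of gives the robot as it stands.
- The arm moves only by the tool carry_out, never from a script. Its argument "plan" is a list of rows, each a list of 7 numbers: the shift along the tool's x, y, z as a fraction of full scale, then the turn, a rotation vector about the tool's x, y, z as a fraction of full scale, then the opening, from 0 (shut) to 1 (fully open). In form: [[dx, dy, dz, ax, ay, az, jaw], ...]. A call has 1 to 12 rows; each row is the pose to reach, as a shift and turn from the pose commanded when the call began, along the tool's axes at that moment; what a row does not reach only later rows make up. Full scale, the value 1, is 0.4 m for a shift and 1.5 rad for a turn. A row lasts 1/8 s, in which the tool goes at most 62.5 mm and 10.7 degrees, less where a joint would pass 70% of its speed; a pose out of reach is approached as far as the arm can. A call with a number of a shift or a turn outside -1 to 1 is refused whole. A call with a gripper value outside its range is refused whole. The fingers move at their own pace and stop on an object; the grip force is fixed at half the most. Time passes only in rows, so rows that repeat a pose let the fingers close. It gives the time, the measured TCP pose, the force, the opening and the grip force at its end, in the units of the state.
- monitor.read_state(): the state, without advancing time (a new reading comes with each control period).
- eyes.camera(name): name is "side" or "top" or "wrist"; returns (picture, depth): 384x512x3 uint8, red, green, blue; 384x512 float32, m along the optical axis (not along the pixel's ray), 0 where there is no reading.
- eyes.calibration(name): a dict with "fovy" (degrees; the focal length in pixels is half the picture's height over the tangent of half this angle, whatever the lens; pixels are square), "cx", "cy" (the principal point, pixels), "origin" and "rotation" of the camera in the world; the wrist camera has in their place "T_tool_cam" (4x4, takes a point from camera to tool coordinates, whose origin is the TCP and whose axes are the flange's). Camera axes: x right, y down, z forward; pixel columns grow to the right and rows downward; lengths in m; the calibration is good to about 2 mm. A picture is of the moment at which its call begins: read the wrist's pose just before it. calibration takes no time and is no camera call.
- manip.sign_off(): hands the job in; it is judged then, once.
Trained networks look in the newest picture that a camera, given by its name, has taken for a name from the list of things; names that differ only in an ending like _2 or _b are one class to them, and where a whole thing is asked for, a point or a joint stands for the part that bears it (a point fixed in the world has none). Each returns a list of dicts, best first, with "p" (0 to 1); they miss things now and then, are a little off and sometimes report something else, mostly with a low value. They report only what shows in the picture. A call takes as long as a camera call. They do not tell look-alikes from the thing itself.
- look_for(label, camera): "position" ([row, column] in pixels, amid what is visible of it).
- outline_of(label, camera): "region" (384x512 bool, what is visible of it) and "position" ([row, column] in pixels, amid what is visible of it).
The state is a dict: "clock": time; "joints": joint angles; "joint_vel": joint speeds; "tau": joint torques, N m; "eef_pos": TCP position; "ee_rot": TCP orientation; "ft_force": force on the tool from outside, world axes, zero at the start; "ft_torque": the same for the moment, N m; "finger_gap": opening from 0.0 (shut) to 1.0 (fully open); "gripper_force": force on a finger pad.
Only numpy, scipy, OpenCV 4.12 (cv2) and the standard library are available. Lean on these libraries where they do the work, as an engineer would, in place of code of your own. Each camera call takes 0.05 s, during which the arm holds its last target. There are 200 camera calls.

## Working session

There is one attempt and no reset: what is moved stays moved. The work goes in short steps, Python scripts to look and compute and a tool call to move; the robot and the scene stay as the last step left them, time stands still between calls to the robot, and variables do not carry over. Pictures are saved under pics/ and viewed, at most 10 in all, crops included, and the job is handed in when it is done.

Besides the shell and the picture viewer there is one more tool, called after ">>>" as name(argument=value, ...) on one line, values as JSON. carry_out: Moves the arm, as the interface text tells. Shift numbers are shares of 0.4 m and turn numbers shares of 1.5 rad, none past 1 either way. Its arguments: {"type":"object","properties":{"plan":{"type":"array"}},"required":["plan"]}

```bash
mkdir -p pics
cat > h.py <<'E'
import numpy as np, cv2
from station import monitor, eyes, manip, look_for, outline_of
from scipy.spatial.transform import Rotation as R
def cam(name):
    s=monitor.read_state(); p,d=eyes.camera(name); c=eyes.calibration(name)
    if 'T_tool_cam' in c:
        T=np.eye(4);T[:3,:3]=R.from_euler('xyz',s['ee_rot'],degrees=True).as_matrix();T[:3,3]=s['eef_pos'];T=T@np.array(c['T_tool_cam'])
    else:
        T=np.eye(4);T[:3,:3]=np.array(c['rotation']);T[:3,3]=c['origin']
    f=192/np.tan(np.radians(c['fovy'])/2)
    v,u=np.mgrid[0:384,0:512]
    P=np.stack([(u-c['cx'])/f*d,(v-c['cy'])/f*d,d],-1)@T[:3,:3].T+T[:3,3]
    P[d==0]=np.nan
    return p,d,P
def save(n,p,s=1.5): cv2.imwrite('pics/'+n,cv2.resize(p,None,fx=s,fy=s,interpolation=cv2.INTER_CUBIC)[:,:,::-1])
E
python3 - <<'E'
from h import *
import numpy as np
print(monitor.read_state())
for n in ['top','side']:
    p,d,P=cam(n); save(n+'1.png',p); np.savez(n+'1.npz',p=p,P=P)
    for l in ['presser_center','dock','mat','lotion','cup','glasses_case','denture_case']:
        for r in outline_of(l,n)[:3]:
            m=r['region']; print(n,l,round(r['p'],2),np.round(r['position']),np.round(np.nanmedian(P[m],0),3),m.sum())
E
```

```text
{'clock': 0.0, 'joints': array([ 6.46002854e+01,  1.18847549e+01,  8.84040197e+01,  6.67921525e-04,
        7.98428275e+01, -8.62290707e+00]), 'joint_vel': array([-0.00053206,  0.07893623,  0.06766526,  0.05025968, -0.07860008,
       -0.07247386]), 'tau': array([ 5.17541048e-05, -3.70895112e+01, -2.81402975e+01,  6.97786943e-02,
        3.64423566e-02, -1.92039811e-04]), 'eef_pos': array([0.16559324, 0.54971789, 0.17389236]), 'ee_rot': array([-1.79869984e+02, -2.03809338e-02,  1.63223051e+02]), 'ft_force': array([-0.2859324 ,  0.31442019, -0.14339532]), 'ft_torque': array([-0.02497366, -0.0097811 ,  0.02231965]), 'gripper_force': 0.0, 'finger_gap': 1.0088494795361784}
top presser_center 0.96 [265. 149.] [-40.583 -41.044 -39.873] 442
top presser_center 0.87 [239. 193.] [-64.449 -64.91  -63.739] 433
top presser_center 0.66 [204. 134.] [-34.461 -34.922 -33.75 ] 423
top dock 0.93 [180. 234.] [-85.639 -86.1   -84.929] 1805
top dock 0.6 [177. 228.] [-84.591 -85.052 -83.881] 1174
top mat 0.62 [200. 143.] [-40.009 -40.47  -39.299] 1079
top mat 0.28 [176. 243.] [-89.707 -90.168 -88.997] 152

[... 152 characters left out ...]
7 -183.288 -182.117] 1134
top denture_case 0.72 [215. 338.] [-138.34  -138.801 -137.63 ] 920
side presser_center 0.61 [146. 172.] [13.235 12.04  13.817] 304
side presser_center 0.57 [121. 203.] [1.942 0.747 2.524] 279
side presser_center 0.55 [122. 263.] [-29.252 -30.446 -28.669] 259
side dock 0.63 [182. 272.] [-26.768 -27.963 -26.186] 1356
side mat 0.72 [146. 228.] [-11.445 -12.639 -10.863] 392
side mat 0.36 [160. 266.] [-24.701 -25.895 -24.118] 32
side lotion 0.61 [100. 232.] [-13.731 -14.925 -13.148] 436
side cup 0.83 [158. 308.] [-43.48  -44.675 -42.898] 584
side glasses_case 0.93 [339. 342.] [-36.542 -37.737 -35.96 ] 2544
side denture_case 0.75 [256. 271.] [-20.342 -21.536 -19.759] 1441
```

```bash
python3 - <<'E'
from h import *
for n in ['top','side','wrist']: print(eyes.calibration(n))
E
sed -i "s/T\[:3,:3\]=np.array(c\['rotation'\])/T[:3,:3]=R.from_euler('xyz',c['rotation'],degrees=True).as_matrix()/" h.py
```

```text
{'fovy': 57.07833211260697, 'cx': 251.98538643917868, 'cy': 186.6824724361022, 'origin': array([ 0.40947563, -0.05173292,  1.119749  ]), 'rotation': array([-172.53564347,    0.37385797,  -88.70247641])}
{'fovy': 49.98006076069936, 'cx': 258.02340192972656, 'cy': 189.79914586954877, 'origin': array([ 0.22763152, -0.96676593,  0.80989166]), 'rotation': array([-128.46466397,   -0.62063837,  -16.81611396])}
{'fovy': 59.04949882944347, 'cx': 258.38642897255664, 'cy': 191.48470025766127, 'T_tool_cam': array([[-2.26622398e-04, -9.64525591e-01, -2.63989268e-01,
         7.57298610e-02],
       [ 9.99999704e-01, -4.12662824e-04,  6.49274589e-04,
         1.44401888e-03],
       [-7.35180513e-04, -2.63989042e-01,  9.64525399e-01,
        -2.09340808e-01],
       [ 0.00000000e+00,  0.00000000e+00,  0.00000000e+00,
         1.00000000e+00]])}
```

View pics/top1.png

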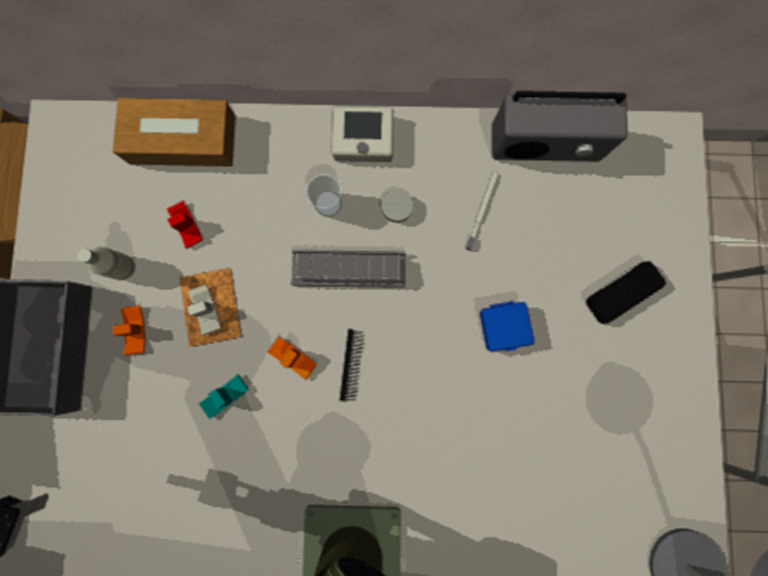

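View pics/side1.png

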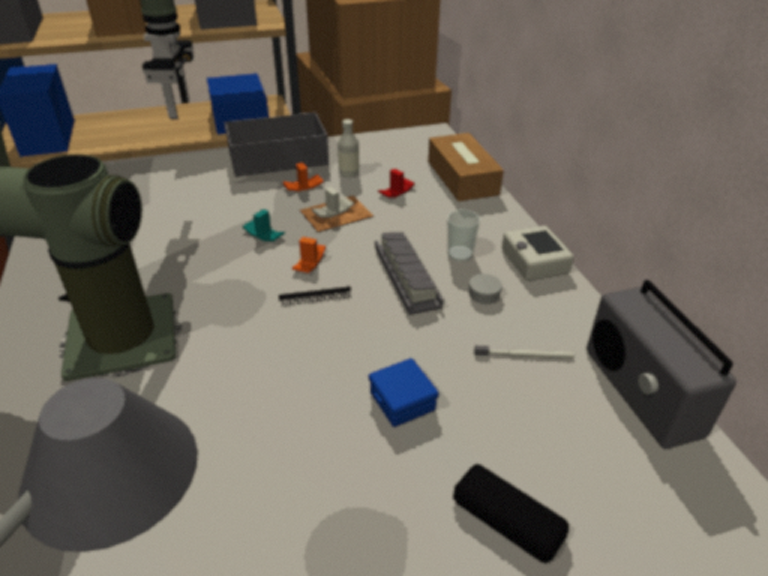

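The top picture shows the white presser on the cork mat (full-resolution pixel ~[204,134]). The look-alikes are orange at [220,87] and [239,193], red at [150,122] and turquoise at [264,149]. I choose the white one. The organiser is at ~[179,232]; the side view confirms the layout.

```bash
cat >> h.py <<'E'
def rect(m,P,zlo,zhi):
    q=P[m]; q=q[(q[:,2]>zlo)&(q[:,2]<zhi)]
    (c,wh,a)=cv2.minAreaRect((q[:,:2]*1000).astype(np.float32))
    return np.round(c,1),np.round(wh,1),round(a,1),len(q)
E
python3 - <<'E'
from h import *
p,d,P=cam('top')
for l in ['presser_center','dock','mat','lotion','cup','denture_case','comb','pill_tin']:
    for r in outline_of(l,'top')[:5]:
        m=r['region']; q=P[m]; print(l,round(r['p'],2),np.round(r['position']),np.round(np.nanmedian(q,0),3),m.sum(),'z',np.round(np.nanpercentile(q[:,2],[5,50,95]),3))
        if l=='dock': print(rect(m,P,.015,.07), rect(m,P,.04,.07))
        if l=='mat': print(rect(m,P,-.01,.012))
        if l=='presser_center': print(rect(m,P,.004,.09),rect(m,P,.045,.09))
hsv=cv2.cvtColor(p,cv2.COLOR_RGB2HSV)
m=np.zeros((384,512),bool); m[175:235,115:165]=1
c=m&(hsv[...,1]>110); ys,xs=np.where(c); print('cork',cv2.minAreaRect((P[c][:,:2]*1000).astype(np.float32)))
w=m&(P[...,2]>.012); print('pres',rect(w,P,.012,.03),rect(w,P,.05,.08))
save('crop1.png',np.hstack([p[170:240,110:190],p[150:220,190:270]]),4.5)
E
```

```text
presser_center 0.96 [238. 194.] [0.39  0.133 0.013] 436 z [0.003 0.013 0.062]
(array([389.5, 136.1]), array([99.2, 40. ]), 56.9, 412) (array([389.2, 135.4]), array([19.7, 35.6]), 56.3, 89)
presser_center 0.89 [149. 121.] [0.661 0.372 0.014] 395 z [0.006 0.014 0.062]
(array([666. , 377.5]), array([96.6, 41.1]), 29.6, 383) (array([666.6, 377.1]), array([20.4, 34.3]), 30.5, 90)
presser_center 0.74 [263. 148.] [0.308 0.267 0.013] 474 z [0.001 0.013 0.061]
(array([306.8, 274.7]), array([ 41. , 104.5]), 38.4, 436) (array([307.5, 272.2]), array([35.2, 20. ]), 38.9, 95)
presser_center 0.7 [220.  88.] [0.438 0.467 0.013] 448 z [0.006 0.013 0.061]
(array([439.5, 470.4]), array([95.2, 41.7]), 9.5, 437) (array([439.1, 470.4]), array([19.7, 35.6]), 8.7, 93)
presser_center 0.65 [204. 134.] [0.481 0.319 0.018] 431 z [0.01  0.018 0.065]
(array([484.4, 324.4]), array([99.4, 44.1]), 20.7, 429) (array([485. , 321.1]), array([19.9, 34.1]), 21.3, 91)
dock 0.81 [180. 229.] [0.574 0.023 0.047] 1847 z [0.011 0.047 0.054]
(array([578.6,  24.5]), array([ 74.8, 238.1]), 0.4, 1576) (array([577.2,  25. ]), array([ 54.9, 212.4]), 0.8, 1143)
mat 0.74 [203. 141.] [0.497 0.306 0.005] 1278 z [0.001 0.005 0.009]
(array([491.7, 317.7]), array([155.7, 115.6]), 11.2, 1244)
lotion 0.95 [172.  70.] [0.568 0.493 0.097] 562 z [0.016 0.097 0.151]
cup 0.7 [131. 215.] [0.735 0.077 0.049] 508 z [0.003 0.049 0.096]
denture_case 0.94 [215. 338.] [ 0.463 -0.3    0.05 ] 998 z [0.031 0.05  0.053]
comb 0.74 [245. 231.] [0.371 0.02  0.006] 287 z [-0.001  0.006  0.01 ]
comb 0.6 [173. 230.] [0.577 0.023 0.05 ] 1176 z [0.042 0.05  0.055]
pill_tin 0.62 [136. 266.] [ 0.712 -0.075  0.031] 342 z [0.026 0.031 0.034]
cork ((491.821044921875, 313.77178955078125), (148.44337463378906, 107.52723693847656), 12.145875930786133)
pres (array([485. , 322.7]), array([99.4, 40.6]), 20.5, 268) (array([484.8, 322. ]), array([19.7, 35.9]), 21.4, 90)
```

View pics/crop1.png

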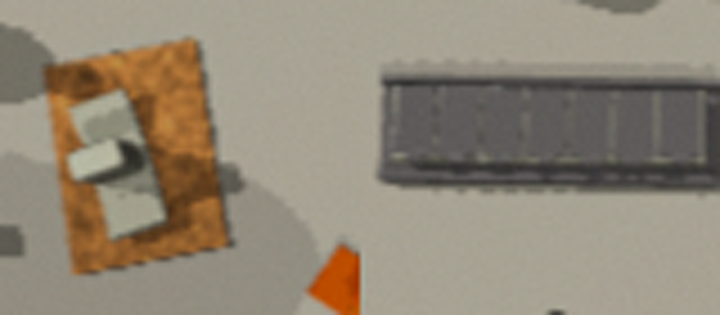

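The crop shows the white presser on the brown cork mat (left), which confirms the choice. On the right are the organiser's lids, with the row along world y.

```bash
cat >> h.py <<'E'
import sys
def Rd(yaw,tilt=(0,0)): return R.from_euler('xyz',[180,0,yaw],degrees=True)
def rel(c,t):
    # c,t: (x,y,z,yaw) commanded now / wanted -> shift and turn fractions
    A=Rd(c[3]); s=A.inv().apply(np.array(t[:3])-np.array(c[:3]))/0.4
    w=(A.inv()*Rd(t[3])).as_rotvec()/1.5
    return np.round(np.r_[s,w],4)+0.
def st():
    s=monitor.read_state(); print('t',round(s['clock'],2),'pos',np.round(s['eef_pos'],4),'rot',np.round(s['ee_rot'],1),'F',np.round(s['ft_force'],1),'T',np.round(s['ft_torque'],2),'gap',round(s['finger_gap'],3),round(s['gripper_force'],1)); return s
E
python3 - <<'E'
from h import *
d=np.load('top1.npz')
p,dd,P=cam('top')
m=(np.abs(P[...,0]-.5786)<.045)&(np.abs(P[...,1]-.0245)<.105)&(P[...,2]>.035)
q=P[m]
for x in np.arange(.54,.62,.008):
    k=np.abs(q[:,0]-x)<.004; print(round(x,3),k.sum(),np.round(np.median(q[k,2]),4) if k.sum() else '')
c=(.166,.551,.175,163.223)
print(rel(c,(.485,.322,.22,111.3)))
E
```

```text
0.54 0 
0.548 23 0.0539
0.556 177 0.0518
0.564 177 0.0517
0.572 165 0.0512
0.58 175 0.0495
0.588 164 0.0487
0.596 173 0.0477
0.604 82 0.0465
0.612 0 
[-0.9288 -0.3179 -0.1125  0.      0.      0.6042]
```

>>> carry_out(plan=[[-0.3,-0.1,-0.11,0,0,0.2,0.5],[-0.929,-0.318,-0.1125,0,0,0.604,0.5],[-0.929,-0.318,-0.1125,0,0,0.604,0.5],[-0.929,-0.318,-0.1125,0,0,0.604,0.5],[-0.929,-0.318,-0.1125,0,0,0.604,0.5],[-0.929,-0.318,-0.1125,0,0,0.604,0.5],[-0.929,-0.318,-0.1125,0,0,0.604,0.5],[-0.929,-0.318,-0.1125,0,0,0.604,0.5],[-0.929,-0.318,-0.1125,0,0,0.604,0.5],[-0.929,-0.318,-0.1125,0,0,0.604,0.5]])

```text
clock: 2.55
eef_pos: [0.4835, 0.3228, 0.2199]
ee_rot: [-180.0, -0.0, 111.5]
ft_force: [-0.3, 0.5, 0.1]
finger_gap: 0.497
gripper_force: 0.0
```

Run:
```python
from h import *
st()
p,d,P=cam('wrist'); save('w1.png',p)
hsv=cv2.cvtColor(p,cv2.COLOR_RGB2HSV)
r=[x for x in outline_of('presser_center','wrist')]
for x in r[:3]:
    m=x['region']; print(round(x['p'],2),x['position'],rect(m,P,.01,.09),rect(m,P,.055,.09), np.round(np.nanpercentile(P[m][:,2],[2,30,50,98]),4))
for x in outline_of('mat','wrist')[:2]:
    print('mat',round(x['p'],2),rect(x['region'],P,-.01,.012))
c=(hsv[...,1]>110)&(np.abs(P[...,2]-.004)<.01)&(np.hypot(P[...,0]-.49,P[...,1]-.316)<.1); print('cork',rect(c,P,-.01,.012))
k=np.abs(P[...,2]-.064)<.01;k&=np.hypot(P[...,0]-.485,P[...,1]-.322)<.03; print('blk',rect(k,P,.05,.08),np.nanmedian(P[k][:,2]))
```

```text
t 2.55 pos [0.4835 0.3228 0.2199] rot [-180.    -0.   111.5] F [-0.3  0.5  0.1] T [-0.08  0.07  0.05] gap 0.497 0.0
0.95 [261.2, 149.6] (array([390.6, 137.4]), array([97.9, 40.1]), 56.2, 1092) (array([380.5, 147.4]), array([24.4, 11.2]), 18.2, 120) [0.0044 0.009  0.0131 0.0594]
0.9 [166.0, 258.8] (array([485.9, 323.7]), array([98.9, 40.2]), 21.4, 2585) (array([485.3, 323.3]), array([19. , 36.4]), 21.1, 564) [0.0099 0.0126 0.0158 0.0645]
0.77 [151.8, 109.7] (array([308.7, 273.4]), array([41. , 99.9]), 38.5, 1889) (array([308.7, 273.7]), array([36.1, 19.9]), 38.2, 584) [-0.0001  0.0083  0.0117  0.0603]
mat 0.85 (array([493.3, 316.4]), array([151.1, 111.1]), 12.1, 7062)
cork (array([492.7, 316.6]), array([149.7, 110.2]), 12.2, 7019)
blk (array([485.2, 323.3]), array([19.1, 36.4]), 21.8, 577) 0.06332218505733339
```

View pics/w1.png

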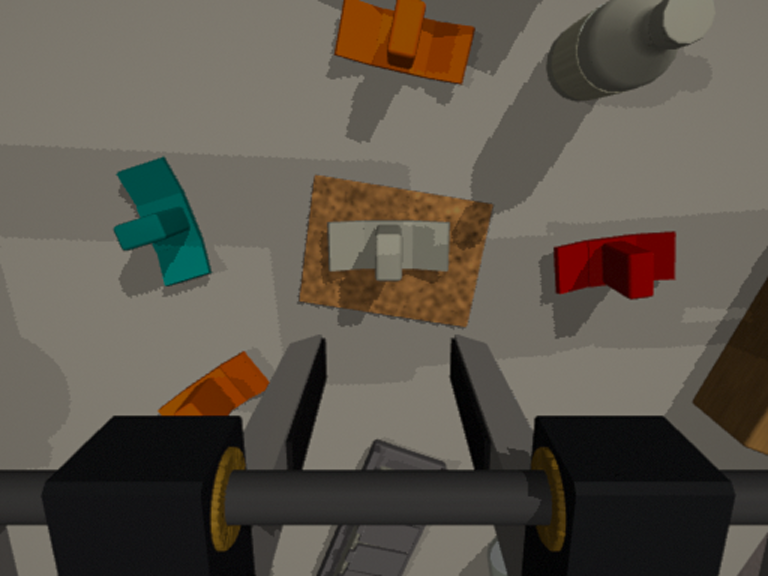

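The wrist view shows the white presser centred at ~(170,258) on the mat, and the path down between the fingers is clear.

Run:
```python
from h import *
s=st(); eyes.camera('wrist'); s=st()
c=(*s['eef_pos'],s['ee_rot'][2])
print(rel((.485,.322,.22,111.3),(.4855,.3233,.024,111.4)), rel(c,(.4855,.3233,.024,111.4)))
```

```text
t 2.7 pos [0.4841 0.3224 0.2201] rot [-180.    -0.   111.4] F [ 0.1 -0.  -0.3] T [-0.01  0.04 -0.01] gap 0.5 0.0
t 2.75 pos [0.4843 0.3222 0.2201] rot [-180.    -0.   111.4] F [0.4 0.  0.2] T [-0.01  0.04  0.02] gap 0.497 0.0
[ 0.0026  0.0023  0.49    0.      0.     -0.0012] [0.0014 0.0038 0.4902 0.     0.     0.    ]
```

>>> carry_out(plan=[[0.002,0.003,0.1,0,0,0,0.5],[0.002,0.003,0.2,0,0,0,0.5],[0.002,0.003,0.3,0,0,0,0.5],[0.002,0.003,0.4,0,0,0,0.5],[0.002,0.003,0.46,0,0,0,0.5],[0.002,0.003,0.49,0,0,0,0.5],[0.002,0.003,0.49,0,0,0,0.5],[0.002,0.003,0.49,0,0,0,0.0],[0.002,0.003,0.49,0,0,0,0.0],[0.002,0.003,0.49,0,0,0,0.0],[0.002,0.003,0.49,0,0,0,0.0],[0.002,0.003,0.49,0,0,0,0.0]])

```text
clock: 4.25
eef_pos: [0.4863, 0.3229, 0.0248]
ee_rot: [179.9, -0.0, 111.3]
ft_force: [-0.9, -2.2, 4.6]
finger_gap: 0.207
gripper_force: 29.9
```

Run:
```python
from h import *
st();cam('wrist');st();
```

```text
t 4.25 pos [0.4863 0.3229 0.0248] rot [179.9  -0.  111.3] F [-0.9 -2.2  4.6] T [-0.15  0.26 -0.02] gap 0.207 29.9
t 4.3 pos [0.4863 0.3229 0.0248] rot [179.9  -0.  111.3] F [-1.9 -1.1  4.9] T [-0.14  0.28  0.01] gap 0.211 29.9
```

Run:
```python
from h import *
c=(.485,.322,.22,111.3)
A=Rd(111.3); c=(*(np.array(c[:3])+A.apply([.002*.4,.003*.4,.49*.4])),111.3); print(c)
print(rel(c,(.579,.1145,.15,180.3)))
```

```text
(np.float64(0.4858274284887243), np.float64(0.32318125445863605), np.float64(0.023999999999999994), 111.3)
[-0.5707  0.0275 -0.315   0.      0.     -0.8029]
```

>>> carry_out(plan=[[0,0,-0.04,0,0,0,0],[0,0,-0.12,0,0,0,0],[0,0,-0.22,0,0,0,0],[0,0,-0.3,0,0,0,0],[-0.08,0.004,-0.315,0,0,-0.1,0],[-0.16,0.008,-0.315,0,0,-0.2,0],[-0.24,0.012,-0.315,0,0,-0.3,0],[-0.32,0.016,-0.315,0,0,-0.41,0],[-0.4,0.02,-0.315,0,0,-0.52,0],[-0.48,0.024,-0.315,0,0,-0.62,0],[-0.54,0.027,-0.315,0,0,-0.72,0],[-0.57,0.0275,-0.315,0,0,-0.8,0]])

```text
clock: 5.8
eef_pos: [0.5794, 0.1128, 0.1503]
ee_rot: [-180.0, 0.0, -179.8]
ft_force: [-0.2, 0.3, -1.3]
finger_gap: 0.208
gripper_force: 29.8
```

>>> carry_out(plan=[[0,0,0,0,0,-0.003,0],[0,0,0,0,0,-0.003,0],[0,0,0,0,0,-0.003,0]])

```text
clock: 6.18
eef_pos: [0.5786, 0.115, 0.1501]
ee_rot: [180.0, -0.0, -179.7]
ft_force: [0.5, 0.5, -0.9]
finger_gap: 0.21
gripper_force: 29.8
```

Run:
```python
from h import *
s=st()
p,d,P=cam('wrist'); save('w2.png',p); s=st()
t,dt,Pt=cam('top')
for n,Q in (('wrist',P),('top',Pt)):
    for x in outline_of('dock',n)[:2]:
        m=x['region']; print(n,round(x['p'],2),rect(m,Q,.010,.035),rect(m,Q,.036,.07),rect(m,Q,.008,.07))
for x in outline_of('presser_center','wrist')[:2]:
    m=x['region']; q=P[m]; print(round(x['p'],2),rect(m,P,.05,.3),np.round(np.nanpercentile(q[:,2],[1,10,50,90,99]),4))
```

```text
t 6.17 pos [0.5786 0.115  0.1501] rot [ 180.    -0.  -179.7] F [ 0.5  0.5 -0.9] T [0.05 0.02 0.03] gap 0.21 29.8
t 6.22 pos [0.5787 0.115  0.1501] rot [ 180.    -0.  -179.7] F [ 0.7 -0.2 -1.9] T [-0.01 -0.02 -0.02] gap 0.209 29.8
wrist 0.6 (array([579.3,  24.8]), array([ 74.5, 240. ]), 0.4, 4497) (array([578.,  25.]), array([ 54.8, 214. ]), 0.4, 9738) (array([579.3,  24.9]), array([ 74.5, 240.2]), 0.4, 14296)
top 0.78 (array([577.8,  22.7]), array([ 74. , 234.8]), 1.0, 498) (array([577.4,  25.3]), array([ 54.8, 212.8]), 0.7, 938) (array([577.8,  22.6]), array([ 74. , 234.9]), 1.0, 1460)
0.94 (array([579.9, 114.3]), array([ 40.8, 100.4]), 0.4, 8870) [0.1322 0.137  0.143  0.1895 0.1906]
0.94 (array([671.7, 364.2]), array([10.8, 22.1]), 85.6, 214) [-0.0001  0.0072  0.0135  0.0451  0.0595]
```

View pics/w2.png

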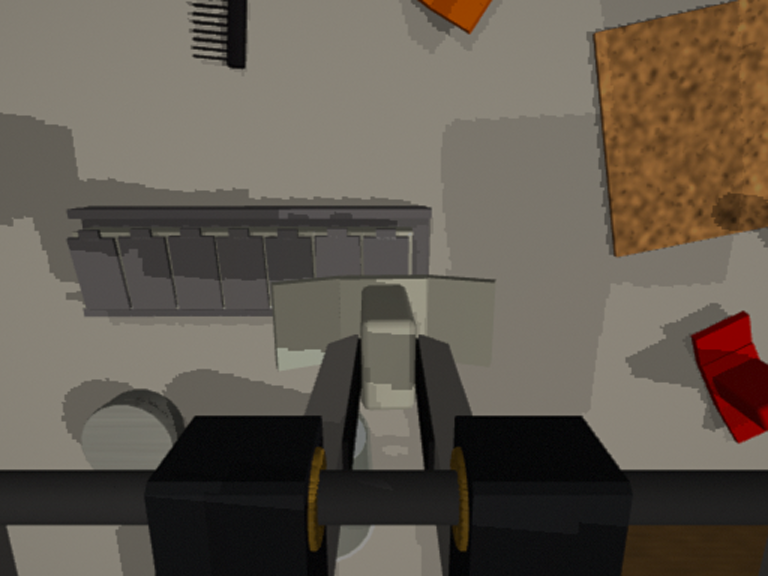

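The wrist view shows the presser held level above the end lid nearest the mat, aligned with the row. The free edges of the lids face the robot.

>>> carry_out(plan=[[0.0055,0,0.08,0,0,0,0],[0.0055,0,0.16,0,0,0,0],[0.0055,0,0.18,0,0,0,0],[0.0055,0,0.19,0,0,0,0],[0.0055,0,0.195,0,0,0,0],[0.0055,0,0.2,0,0,0,0],[0.0055,0,0.205,0,0,0,0],[0.0055,0,0.209,0,0,0,0],[0.0055,0,0.212,0,0,0,0],[0.0055,0,0.214,0,0,0,0],[0.0055,0,0.214,0,0,0,0]])

```text
clock: 7.8
eef_pos: [0.5773, 0.1143, 0.0649]
ee_rot: [180.0, 0.1, -179.7]
ft_force: [0.3, -0.2, 4.6]
finger_gap: 0.205
gripper_force: 29.9
```

Run:
```python
from h import *
st();cam('side');st();cam('side');st()
```

```text
t 7.8 pos [0.5773 0.1143 0.0649] rot [ 1.800e+02  1.000e-01 -1.797e+02] F [ 0.3 -0.2  4.6] T [-0.03  0.04 -0.05] gap 0.205 29.9
t 7.85 pos [0.5773 0.1142 0.065 ] rot [ 1.800e+02  1.000e-01 -1.797e+02] F [-0.3  0.3  4.6] T [ 0.02  0.04 -0.01] gap 0.211 29.9
t 7.9 pos [0.5774 0.1142 0.065 ] rot [ 1.800e+02  1.000e-01 -1.797e+02] F [-0.   0.5  4.7] T [-0.    0.1   0.01] gap 0.212 29.9
```

>>> carry_out(plan=[[0,-0.005,0.002,0,0,0,0],[0,-0.02,0.004,0,0,0,0],[0,-0.04,0.0045,0,0,0,0],[0,-0.06,0.0045,0,0,0,0],[0,-0.08,0.0045,0,0,0,0],[0,-0.1,0.0045,0,0,0,0],[0,-0.12,0.0045,0,0,0,0],[0,-0.14,0.0045,0,0,0,0]])

```text
clock: 8.9
eef_pos: [0.5779, 0.0609, 0.0637]
ee_rot: [179.7, 0.1, -179.7]
ft_force: [-1.2, 5.6, 7.8]
finger_gap: 0.207
gripper_force: 29.8
```

>>> carry_out(plan=[[0,-0.02,0,0,0,0,0],[0,-0.04,0,0,0,0,0],[0,-0.06,0,0,0,0,0],[0,-0.08,0,0,0,0,0],[0,-0.1,0,0,0,0,0],[0,-0.12,0,0,0,0,0],[0,-0.14,0,0,0,0,0],[0,-0.16,0,0,0,0,0]])

```text
clock: 9.9
eef_pos: [0.578, -0.0029, 0.0635]
ee_rot: [179.7, 0.1, -179.7]
ft_force: [-0.6, 9.6, 8.5]
finger_gap: 0.209
gripper_force: 30.0
```

>>> carry_out(plan=[[0,-0.02,0,0,0,0,0],[0,-0.04,0,0,0,0,0],[0,-0.06,0,0,0,0,0],[0,-0.08,0,0,0,0,0],[0,-0.1,0,0,0,0,0],[0,-0.12,0,0,0,0,0],[0,-0.14,0,0,0,0,0],[0,-0.16,0,0,0,0,0],[0,-0.164,0,0,0,0,0],[0,-0.164,0,0,0,0,0],[0,-0.164,0,0,0,0,0]])

```text
clock: 11.28
eef_pos: [0.5786, -0.0693, 0.0635]
ee_rot: [179.8, 0.1, -179.7]
ft_force: [-0.4, 4.8, 7.3]
finger_gap: 0.208
gripper_force: 30.0
```

>>> carry_out(plan=[[0,0,-0.01,0,0,0,0],[0,0,-0.03,0,0,0,0],[0,0,-0.09,0,0,0,0],[0,0,-0.18,0,0,0,0],[0,0,-0.26,0,0,0,0],[0,0,-0.26,0,0,0,0],[0,0,-0.26,0,0,0,0]])

```text
clock: 12.15
eef_pos: [0.5765, -0.0713, 0.1647]
ee_rot: [180.0, -0.2, -179.7]
ft_force: [-1.0, -1.5, -1.4]
finger_gap: 0.205
gripper_force: 30.0
```

Run:
```python
from h import *
s=st()
p,d,P=cam('wrist'); save('w3.png',p)
t,dt,Pt=cam('top')
for n,Q in (('wrist',P),('top',Pt)):
  for i,y in enumerate(np.arange(-.09,.1,.03)):
    for x in (-.018,0,.018):
      k=(np.abs(Q[...,0]-.579-x)<.004)&(np.abs(Q[...,1]-.0248-y)<.009)&(np.abs(Q[...,2]-.05)<.016)
      print(n,i,x,k.sum(),np.round(1000*np.nanmedian(Q[k][:,2]),1) if k.sum() else '',end=' | ')
    print()
for x in outline_of('presser_center','wrist')[:1]:
    m=x['region']; print(rect(m,P,.08,.3))
    for lo,hi in((.02,.045),(-.045,-.02)):
        k=m&(P[...,1]-s['eef_pos'][1]>lo)&(P[...,1]-s['eef_pos'][1]<hi); print(np.nanmedian(P[k],0)-s['eef_pos'])
```

```text
t 12.15 pos [ 0.5765 -0.0713  0.1647] rot [ 180.    -0.2 -179.7] F [-1.  -1.5 -1.4] T [0.09 0.03 0.  ] gap 0.205 30.0
wrist 0 -0.018 144 45.6 | wrist 0 0 109 45.7 | wrist 0 0.018 0  | 
wrist 1 -0.018 147 45.8 | wrist 1 0 118 45.8 | wrist 1 0.018 0  | 
wrist 2 -0.018 146 45.8 | wrist 2 0 144 45.8 | wrist 2 0.018 0  | 
wrist 3 -0.018 146 45.7 | wrist 3 0 140 45.9 | wrist 3 0.018 127 45.8 | 
wrist 4 -0.018 148 45.9 | wrist 4 0 144 45.8 | wrist 4 0.018 133 45.9 | 
wrist 5 -0.018 145 45.8 | wrist 5 0 137 46.0 | wrist 5 0.018 137 45.9 | 
wrist 6 -0.018 146 45.9 | wrist 6 0 133 45.9 | wrist 6 0.018 140 45.9 | 
top 0 -0.018 18 47.1 | top 0 0 0  | top 0 0.018 0  | 
top 1 -0.018 15 47.2 | top 1 0 0  | top 1 0.018 0  | 
top 2 -0.018 17 47.0 | top 2 0 18 47.0 | top 2 0.018 0  | 
top 3 -0.018 11 46.3 | top 3 0 9 46.7 | top 3 0.018 0  | 
top 4 -0.018 0  | top 4 0 0  | top 4 0.018 0  | 
top 5 -0.018 11 46.9 | top 5 0 10 46.3 | top 5 0.018 14 45.9 | 
top 6 -0.018 17 46.7 | top 6 0 16 47.6 | top 6 0.018 13 46.7 | 
(array([0., 0.]), array([0., 0.]), 0.0, 0)
[nan nan nan]
[nan nan nan]
  return np.nanmean(a, axis, out=out, keepdims=keepdims)
```

View pics/w3.png

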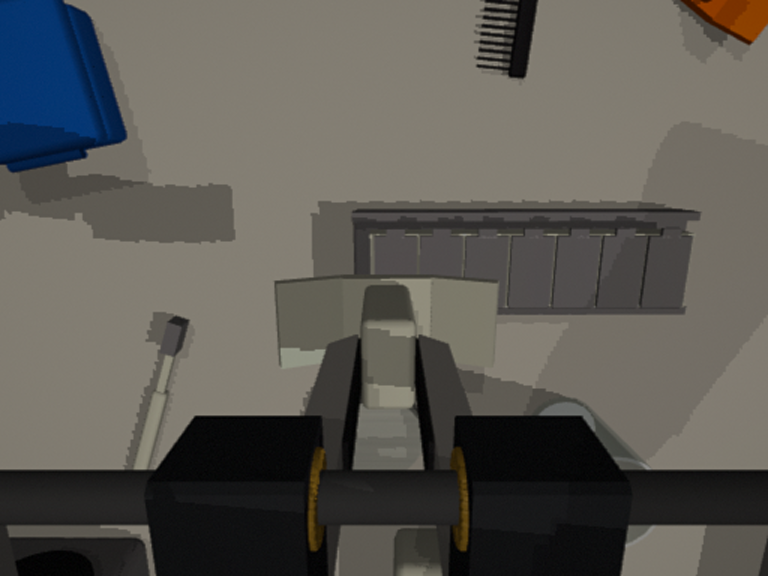

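All seven lids are shut: every top reads about 46 mm, and the row is flat in the picture. The presser is still level in the grip. Next I take it back to the mat.

Run:
```python
from h import *
s=st()
c=(*s['eef_pos'],s['ee_rot'][2]); print(rel(c,(.4934,.3178,.1,102.2)))
```

```text
t 12.3 pos [ 0.5763 -0.071   0.1642] rot [ 179.9   -0.2 -179.7] F [ 0.2  0.1 -2. ] T [0.01 0.02 0.02] gap 0.209 30.0
[0.2017 0.9733 0.1606 0.     0.     0.909 ]
```

>>> carry_out(plan=[[0.017,0.08,0,0,0,0.075,0],[0.034,0.165,0,0,0,0.15,0],[0.05,0.245,0,0,0,0.225,0],[0.067,0.325,0,0,0,0.3,0],[0.084,0.405,0,0,0,0.38,0],[0.1,0.485,0,0,0,0.455,0],[0.118,0.57,0,0,0,0.53,0],[0.134,0.65,0,0,0,0.605,0],[0.15,0.73,0,0,0,0.68,0],[0.168,0.81,0,0,0,0.76,0],[0.185,0.89,0.05,0,0,0.83,0],[0.2017,0.9733,0.16,0,0,0.909,0]])

```text
clock: 13.8
eef_pos: [0.4964, 0.3192, 0.1033]
ee_rot: [179.7, -0.0, 102.0]
ft_force: [0.0, 0.3, -1.2]
finger_gap: 0.207
gripper_force: 30.0
```

>>> carry_out(plan=[[0,0,0,0,0,0,0],[0,0,0,0,0,0,0],[0,0,0,0,0,0,0],[0,0,0,0,0,0,0]])

```text
clock: 14.3
eef_pos: [0.4963, 0.3171, 0.1042]
ee_rot: [179.8, -0.0, 102.1]
ft_force: [-0.2, 0.2, -1.2]
finger_gap: 0.211
gripper_force: 30.0
```

Run:
```python
from h import *
s=st(); p,d,P=cam('wrist'); 
for x in outline_of('presser_center','wrist')[:3]:
    m=x['region']; print(round(x['p'],2),rect(m,P,.05,.3))
hsv=cv2.cvtColor(p,cv2.COLOR_RGB2HSV)
c=(hsv[...,1]>110)&(np.abs(P[...,2]-.004)<.01)&(np.hypot(P[...,0]-.493,P[...,1]-.316)<.1); print('cork',rect(c,P,-.01,.012))
s=st(); c=(*s['eef_pos'],s['ee_rot'][2]); print(rel(c,(.4934,.3178,.0248,102.2)))
```

```text
t 14.3 pos [0.4963 0.3171 0.1042] rot [179.8  -0.  102.1] F [-0.2  0.2 -1.2] T [-0.02  0.06 -0.01] gap 0.211 30.0
0.92 (array([414.9, 232.8]), array([221.5,  26. ]), 72.0, 389)
0.87 (array([0., 0.]), array([0., 0.]), 0.0, 0)
0.84 (array([666.7, 379.2]), array([20.8, 35.8]), 29.7, 1459)
cork (array([492.2, 317.3]), array([150.5, 108.7]), 12.5, 10026)
t 14.4 pos [0.4959 0.3172 0.1037] rot [179.9  -0.  102.2] F [-0.6 -0.  -1.2] T [-0.04  0.05 -0.04] gap 0.208 30.0
[ 0.0028 -0.0057  0.1973  0.      0.     -0.0005]
```

>>> carry_out(plan=[[0.003,-0.006,0.06,0,0,0,0],[0.003,-0.006,0.12,0,0,0,0],[0.003,-0.006,0.16,0,0,0,0],[0.003,-0.006,0.18,0,0,0,0],[0.003,-0.006,0.185,0,0,0,0],[0.003,-0.006,0.185,0,0,0,0],[0.003,-0.006,0.185,0,0,0,0],[0.003,-0.006,0.185,0,0,0,0]])

```text
clock: 15.4
eef_pos: [0.4928, 0.3184, 0.0292]
ee_rot: [179.9, -0.0, 102.2]
ft_force: [0.2, 0.3, -1.4]
finger_gap: 0.211
gripper_force: 30.0
```

Descend 4.4 mm more.

>>> carry_out(plan=[[0,0,0.004,0,0,0,0],[0,0,0.008,0,0,0,0],[0,0,0.011,0,0,0,0],[0,0,0.0115,0,0,0,0],[0,0,0.0115,0,0,0,0]])

```text
clock: 16.02
eef_pos: [0.4923, 0.3183, 0.0247]
ee_rot: [-180.0, -0.0, 102.2]
ft_force: [-2.2, -0.9, 4.3]
finger_gap: 0.208
gripper_force: 30.0
```

>>> carry_out(plan=[[0,0,-0.0015,0,0,0,0],[0,0,-0.0015,0,0,0,0.25],[0,0,-0.0015,0,0,0,0.35],[0,0,-0.0015,0,0,0,0.45],[0,0,-0.0015,0,0,0,0.45],[0,0,-0.0015,0,0,0,0.45],[0,0,-0.05,0,0,0,0.45],[0,0,-0.15,0,0,0,0.45],[0,0,-0.25,0,0,0,0.45],[0,0,-0.35,0,0,0,0.45],[0,0,-0.4,0,0,0,0.45],[0,0,-0.4,0,0,0,0.45]])

```text
clock: 17.52
eef_pos: [0.4943, 0.3191, 0.188]
ee_rot: [179.6, -0.1, 102.2]
ft_force: [-0.2, -0.0, 0.0]
finger_gap: 0.448
gripper_force: 0.0
```

Run:
```python
from h import *
s=st(); p,d,P=cam('wrist'); save('w4.png',p)
for x in outline_of('presser_center','wrist')[:4]:
    m=x['region']; print(round(x['p'],2),rect(m,P,.01,.09),rect(m,P,.055,.09))
hsv=cv2.cvtColor(p,cv2.COLOR_RGB2HSV)
c=(hsv[...,1]>110)&(np.abs(P[...,2]-.004)<.01)&(np.hypot(P[...,0]-.493,P[...,1]-.316)<.1); print('cork',rect(c,P,-.01,.012))
Q=cam('top')[2]
for y in np.arange(-.09,.1,.03):
    k=(np.abs(Q[...,0]-.579+.018)<.004)&(np.abs(Q[...,1]-.0248-y)<.009); print(np.round(1000*np.nanmedian(Q[k][:,2]),1))
```

```text
t 17.52 pos [0.4943 0.3191 0.188 ] rot [ 1.796e+02 -1.000e-01  1.022e+02] F [-0.2 -0.   0. ] T [-0.07  0.08  0.01] gap 0.448 0.0
0.97 (array([666.9, 378.9]), array([98.8, 40.3]), 29.4, 2560) (array([667.1, 378.8]), array([20.1, 36.4]), 29.3, 722)
0.87 (array([409.1, 171. ]), array([22.7, 33.4]), 56.2, 331) (array([0., 0.]), array([0., 0.]), 0.0, 0)
0.71 (array([308.6, 273.4]), array([41.3, 99.7]), 38.7, 2208) (array([308.7, 273.6]), array([36.3, 20. ]), 38.9, 674)
0.63 (array([440.1, 470.2]), array([99.8, 36.6]), 9.2, 2173) (array([440.9, 464.8]), array([20. , 21.2]), 10.6, 564)
cork (array([492.3, 316.8]), array([150.5, 108.8]), 12.1, 8185)
46.5
47.8
46.6
46.6
46.8
47.2
46.8
```

View pics/w4.png

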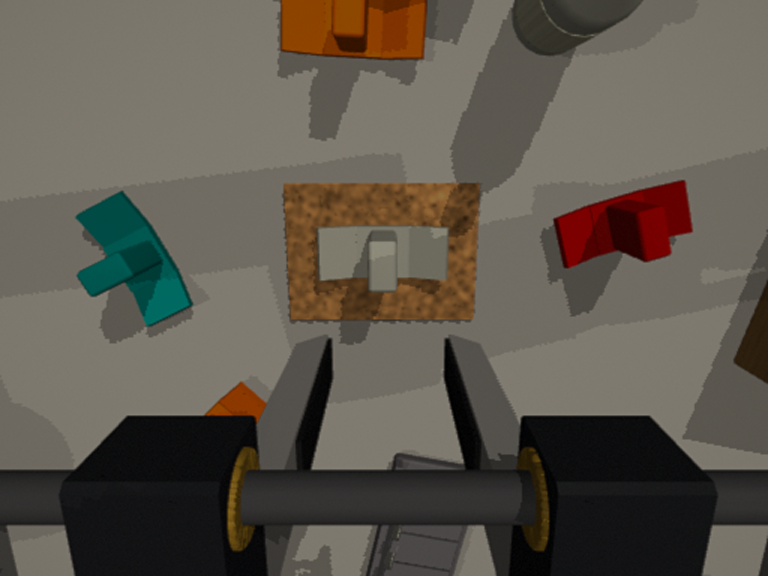

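The presser stands on its sole, centred on the mat at ~(255,170). All the lids read shut and the bystanders have not moved, so I'm handing in.

```bash
python3 -c "
from station import manip; print(manip.sign_off())"
```

```text
the job is handed in; nothing more can be done
None
```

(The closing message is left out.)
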